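# Square up a shelf frame and hold it

## Task

The side rail of the reagent-shelf frame on the plywood board leans in on its half-tight corner bolt. Pick up the blue corner square, lay it flat on the board and press its outer corner fully home into the inside corner of the frame, so that one leg lies flush against the clamped long rail and the other swings the side rail out until it lies flush too and the corner is a true right angle. Finish holding it there: keep your grip on the square and keep it pressed against both rails, as if a colleague were about to tighten the bolt, and do not disturb the glassware, the bolt tray or the driver.

Things in the scene. Friction and masses are not known exactly. Their poses are not given: they have to be found in the camera images.
- square: blue aluminium corner square, 0.4 kg, 18 mm thick, flat on the bench: two legs 180 x 22 mm at a right angle along its +x and +y, joined by a diagonal brace 12 mm wide, about 165 mm free length. Origin: underside of the brace's middle, the place to grip; the brace runs along (1,-1), fingers close along (1,1). The legs' outer edges lie at x = -80.5 mm and y = -80.5 mm; z up
- square_heel (a point): outer corner of the square where the lines of its two outer edges meet, on its underside, 80.5 mm back from the square's origin along both x and y (the metal is relieved by 6 mm just here); axes as the square's
- board: plywood assembly board 420 x 440 x 15 mm fixed on the bench, carrying the half-built aluminium shelf frame; two red-handled toggle clamps, up to 60 mm above the board, hold the long rail from its outer side. Origin under its centre; its x and y are opposite to long_rail's
- long_rail: clamped, fixed rail of 30 x 30 mm slotted aluminium on the board. Origin: the frame's inside corner, level with the board's top (15 mm above bench). +y runs along the rail's inner face, +x out of it along the side rail when square; rail fills x -30..0, y -36..364 mm; corner bolts reach 40 mm above the board. Square fully home: heel at this origin, axes parallel to these
- side_rail: side rail, 30 x 30 mm aluminium, 240 mm long, black cap on its free end; swings about one half-tight bolt (friction 0.12 N m), stays where left. Origin: on the bolt axis, board level, at x 26, y -15 mm in long_rail's frame; x runs to the free end (218 mm away), inner face at y = +15 mm. It starts leaning in 5 to 13 degrees towards long_rail's +y; square = axes parallel to long_rail's
- hex_driver: screwdriver-shaped hex driver with orange handle, 170 mm long, lying on the plywood board near its edge away from the side rail; bystander
- bolt_tray: yellow open tray of small bolts, 85 x 60 x 28 mm, on the plywood board near the hex driver; bystander; origin under its centre
- amber_bottle: dark brown stoppered reagent bottle, 76 mm diameter, 165 mm tall, on the bench; bystander; origin under its centre
- clear_bottle: clear stoppered reagent bottle, 72 mm diameter, 150 mm tall, on the bench; bystander; origin under its centre
- conical_flask: clear conical flask, 82 mm across, 130 mm tall, on the bench; bystander; origin under its centre
- volumetric_flask: clear long-necked volumetric flask with a white stopper and a red ring on its neck, 76 mm across, 212 mm tall, on the bench; bystander; origin under its centre
- wash_bottle: white plastic bottle with a red cap, 64 mm diameter, 160 mm tall, on the bench; bystander; origin under its centre

How it is judged:
By the outcome, as a careful person would: the job done as asked, in the order asked, and still so for the second after the job is handed in, while the arm keeps its last pose, push and grip.
It also fails if it takes over 40 s, if anything falls off the work surface, if the arm or the gripper's body presses on something with over 40 N, if the wrist force passes 120 N, or if a joint passes its speed limit or range.

## Robot

A 6-joint arm with a two-finger parallel gripper is mounted at the origin on the work surface. World frame = base frame: x ahead of the robot, y to its left, z up, the work surface at z = 0. Lengths are in m, angles in rad, forces in N, time in s.
With the tool pointing down it reaches from about 0.35 to 0.775 m from the base axis. Payload 7.3 kg.
Tool frame: the origin (TCP) lies midway between the tips of the shut fingers; the grasp point (between the pads) lies 19 mm behind it; z points along the fingers, y is the direction in which the jaws open and shut (so a half turn about z gives the same grasp; the last joint's range is limited). The gripper opens to 92 mm and grips with 3 to 60 N. Pads are 19 mm wide; open, the fingers measure 130 mm over their backs; the gripper's body (75 mm by 190 mm) begins 47 mm behind the grasp point.
Start: joints at [-1.376, 0.342, 1.524, -0, 1.275, -0.146], TCP at [0.175, -0.495, 0.227] pointing down, gripper open.
Joint ranges: [-2.53, 2.53], [-0.77, 2.02], [0.04, 2.7], [-1, 4.14], [0.28, 2.66], [-3.11, 3.11]. Speed limits (rad/s): [2.57, 2.57, 3.14, 3.14, 3.14, 3.14].

## Interface

Orientations are given as [roll, pitch, yaw] about the fixed x, y, z axes, in that order (R = Rz(yaw) Ry(pitch) Rx(roll)).
In Python, from cell import robot, imaging gives the robot as it stands. The module is installed in compiled form; this text tells all that it offers.
- The arm moves only by the tool send_rows, never from a script. Its argument "plan" is a list of rows, each a list of 3 entries, a list of its own where there are three numbers: the shift along the world's x, y, z in m, then the turn, a rotation vector about the world's x, y, z in rad, then the closure in counts, from 0 (fully open) to 255 (shut). A call has 1 to 20 rows; each row shifts and turns the commanded pose from where the row before left it; what a row does not reach is not made up. A row lasts 1/10 s, in which the tool goes at most 50 mm and 8.59 degrees, less where a joint would pass 70% of its speed; a pose out of reach is approached as far as the arm can. A call is refused whole if a number of a shift passes 0.05 or a number of a turn 0.15, either way. A call with a gripper value outside its range is refused whole. The fingers move at their own pace and stop on an object; "newtons" is the grip in N (left out, the last holds). Time passes only in rows, so rows that do not move let the fingers close. It gives the time, the measured TCP pose, the force and the opening at its end, in the units of the state.
- robot.observe(): the state, without advancing time (a new reading comes with each control period).
- imaging.read_camera(name): name is "scene" or "top" or "wrist"; returns a dict with "pixels" (420x560x3 uint8, red, green, blue), "fx", "fy", "cx", "cy" (pixels), "dist_coeffs" ([k1, k2, p1, p2, k3] as OpenCV has them; the pictures are not rectified), "world_from_camera" (4x4, takes a point from camera to world coordinates). Camera axes: x right, y down, z forward; pixel columns grow to the right and rows downward; lengths in m; the calibration is good to about 2 mm. A picture is of the moment at which its call begins. There is no depth.
- robot.hand_in(): hands the job in, once; it reports no verdict.
The state is a dict: "time": time; "qpos": joint angles; "qvel": joint speeds; "joint_efforts": joint torques, N m; "tool_pos": TCP position; "tool_rot": TCP orientation; "contact_force": force on the tool from outside, world axes, zero at the start; "torque": the same for the moment, N m; "opening": finger opening in m.
Only numpy, scipy, OpenCV 4.12 (cv2) and the standard library are available. Lean on these libraries where they do the work, as an engineer would, in place of code of your own. Each camera call takes 0.05 s, during which the arm holds its last target.

## Working session

There is one attempt and no reset: what is moved stays moved. The work goes in short steps, Python scripts to look and compute and a tool call to move; the robot and the scene stay as the last step left them, time stands still between calls to the robot, and variables do not carry over. Pictures are saved under pics/ and viewed, and the job is handed in when it is done.

Besides the shell and the picture viewer there is one more tool, called after ">>>" by a JSON object that holds its "name" and its "arguments", one argument or row to a line. send_rows: Moves the arm, as the interface text tells. Its arguments: {"type":"object","properties":{"plan":{"type":"array"},"newtons":{"type":"number"}},"required":["plan"]}

```bash
mkdir -p pics
cat > h.py <<'E'
import numpy as np,cv2
from cell import robot,imaging
def snap(n,f):
    c=imaging.read_camera(n); cv2.imwrite('pics/'+f,c['pixels'][:,:,::-1]); np.savez('pics/'+f+'.npz',**c); return c
def ld(f): return dict(np.load('pics/'+f+'.npz'))
def K(c): return np.array([[c['fx'],0,c['cx']],[0,c['fy'],c['cy']],[0,0,1.]],float)
def p2w(c,uv,z):
    uv=np.array(uv,float).reshape(-1,1,2)
    n=cv2.undistortPoints(uv,K(c),np.array(c['dist_coeffs'],float)).reshape(-1,2)
    T=np.array(c['world_from_camera']); d=np.c_[n,np.ones(len(n))]@T[:3,:3].T; o=T[:3,3]
    return o+d*((z-o[2])/d[:,2])[:,None]
def w2p(c,P):
    T=np.linalg.inv(np.array(c['world_from_camera']))
    return cv2.projectPoints(np.array(P,float).reshape(-1,1,3),cv2.Rodrigues(T[:3,:3])[0],T[:3,3],K(c),np.array(c['dist_coeffs'],float))[0].reshape(-1,2)
E
python3 - <<'E'
from h import *
for n in('scene','top','wrist'):
    c=snap(n,n+'0.png'); print(n,c['fx'],c['world_from_camera'])
print(robot.observe())
E
```

```text
scene 426.43511146194834 [[ 0.59248245  0.63280347 -0.49852213  1.05540757]
 [ 0.80557919 -0.46341503  0.36917296 -0.35375357]
 [ 0.00259129 -0.62032755 -0.78433858  0.92145319]
 [ 0.          0.          0.          1.        ]]
top 444.8130253956575 [[ 0.02841743 -0.99410737  0.10460874  0.38551624]
 [-0.9990926  -0.03156846 -0.02859026  0.07797298]
 [ 0.03172413 -0.10370135 -0.99410241  1.22537435]
 [ 0.          0.          0.          1.        ]]
wrist 363.9263740952973 [[ 0.33384609 -0.90138412 -0.27577791  0.24893866]
 [-0.94262648 -0.31968925 -0.09619824 -0.46808447]
 [-0.00145167  0.29207097 -0.95639555  0.3838972 ]
 [ 0.          0.          0.          1.        ]]
{'time': 0.15, 'qpos': array([-1.37598983e+00,  3.42565869e-01,  1.52477101e+00,  4.95513416e-05,
        1.27540833e+00, -1.46012294e-01]), 'qvel': array([-1.70242949e-03,  3.14841429e-05, -3.40008268e-03, -1.51453000e-03,
       -1.47701117e-03, -3.05262932e-04]), 'joint_efforts': array([ 8.56354382e-04, -4.31468332e+01, -2.44351995e+01,  7.17631378e-02,
        5.37288201e-02, -7.84313534e-05]), 'tool_pos': array([ 0.17545773, -0.49450109,  0.22621224]), 'tool_rot': array([-3.14045925e+00, -2.14574750e-04,  3.40804220e-01]), 'contact_force': array([0.87024304, 0.18986075, 0.27392449]), 'torque': array([ 0.01980781, -0.02135034,  0.00847568]), 'opening': 0.09191227168655129}
```

View pics/top0.png

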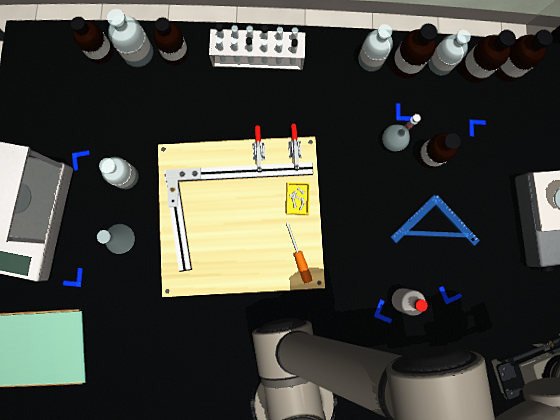

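View pics/scene0.png

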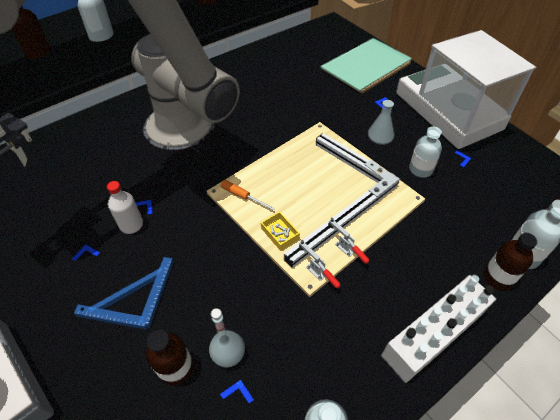

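View pics/wrist0.png

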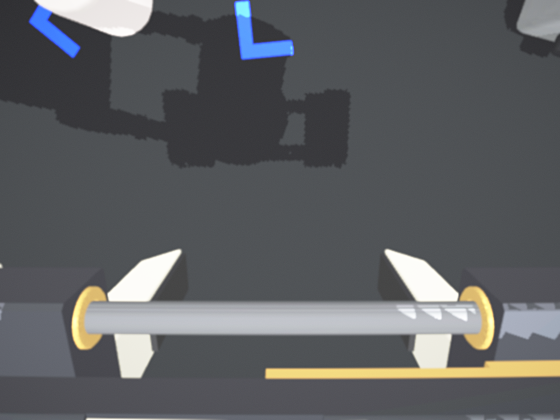

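The top view shows the square at about (437,220), with its heel at about (436,196). The frame corner is at about (178,182), and the side rail's free end at about (184,270). I'll zoom in to measure.

Run:
```python
from h import *
c=ld('top0.png')['pixels'][:,:,::-1]
a=cv2.resize(c[180:260,380:490],None,fx=7,fy=7,interpolation=cv2.INTER_CUBIC);cv2.imwrite('pics/sq.png',a)
a=cv2.resize(c[130:300,150:330],None,fx=3.5,fy=3.5,interpolation=cv2.INTER_CUBIC);cv2.imwrite('pics/fr.png',a)
s=ld('scene0.png')['pixels'][:,:,::-1]
a=cv2.resize(s[110:300,200:430],None,fx=3.4,fy=3.1,interpolation=cv2.INTER_CUBIC)
a=cv2.resize(s[110:300,200:430],None,fx=3.1,fy=3.1,interpolation=cv2.INTER_CUBIC);cv2.imwrite('pics/frs.png',a)
a=cv2.resize(s[245:340,65:185],None,fx=6,fy=6,interpolation=cv2.INTER_CUBIC);cv2.imwrite('pics/sqs.png',a)
```

```text
(no output)
```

View pics/sq.png

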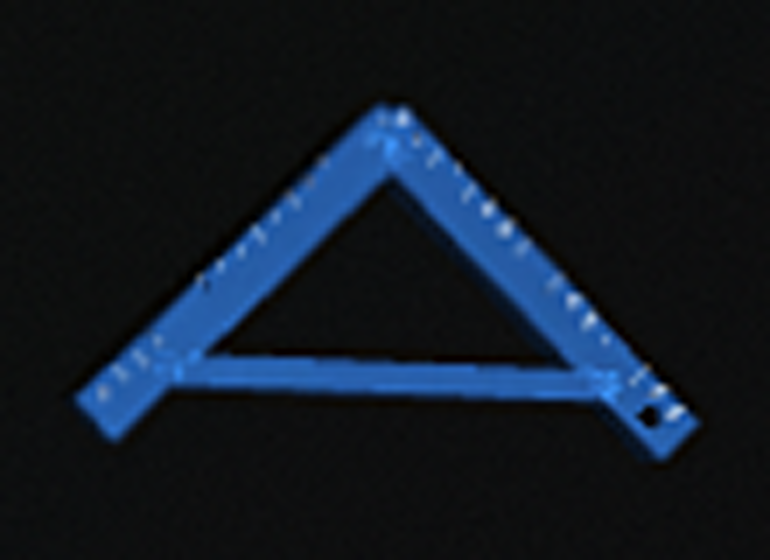

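View pics/fr.png

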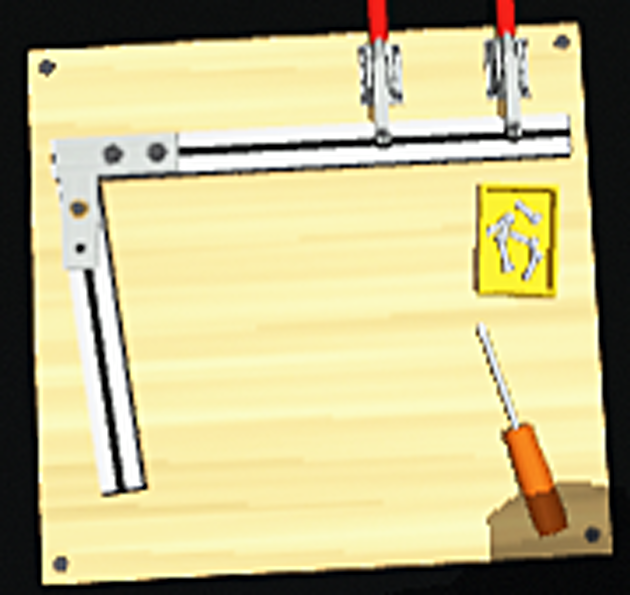

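View pics/frs.png

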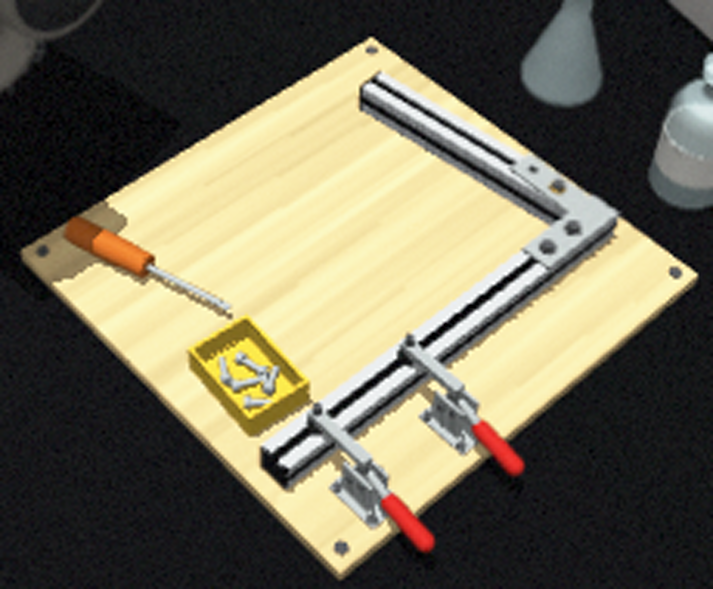

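View pics/sqs.png

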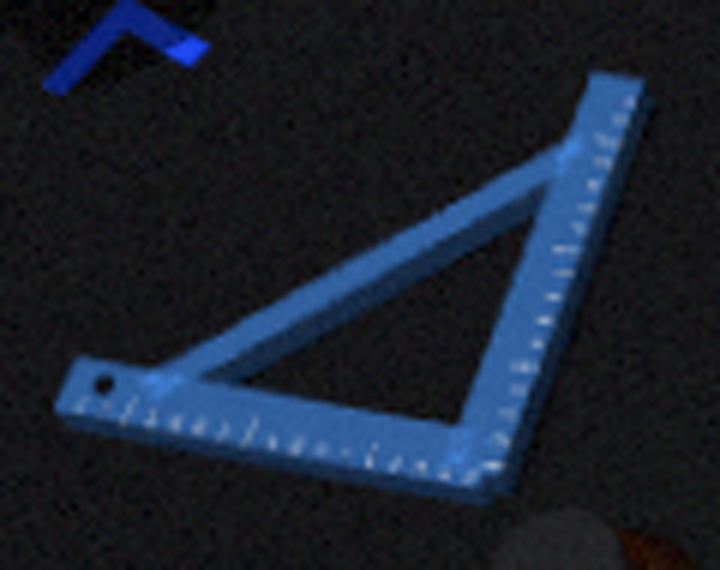

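```bash
cat > fit.py <<'E'
from h import *
from scipy.optimize import least_squares
t=ld('top0.png'); s=ld('scene0.png')
def un(p,o,f): return (np.array(p,float)+.5)/f-.5+np.array(o)
def pose(p,P,z):
    c,s_=np.cos(p[2]),np.sin(p[2]); P=np.array(P,float)
    return np.c_[P@np.array([[c,s_],[-s_,c]])+p[:2],np.full(len(P),z)]
M=np.array([[99.5,-80.5],[99.5,-58.5],[-80.5,99.5],[-58.5,99.5],[-58.5,-58.5]])/1e3
ut=un([(76,398),(115,442),(700,425),(661,462),(391,180)],(380,180),7)
us=un([(643,85),(592,72),(55,408),(80,357),(460,425)],(65,245),6)
for nm,l in (('both',[(t,ut),(s,us)]),('top',[(t,ut)]),('scene',[(s,us)])):
    f=lambda p:np.concatenate([(w2p(c,pose(p,M,.018))-u).ravel() for c,u in l])
    r=least_squares(f,[.35,-.36,2.36]);print(nm,r.x,np.degrees(r.x[2]),np.abs(r.fun).max())
# frame
b=un([(28,50),(577,23),(612,552),(42,584)],(150,130),3.5)
print('board top',p2w(t,b,.015))
b=un([(370,38),(697,278),(340,577),(22,253)],(200,110),3.1)
print('board scene',p2w(s,b,.015))
print('rail top cam z45: inner corner-ish, right inner,right outer, side free outer,inner, side inner near', p2w(t,un([(100,180),(570,157),(570,117),(103,494),(146,488),(103,182)],(150,130),3.5),.045))
E
python3 fit.py
```

```text
both [ 0.46671142 -0.38006716  2.34504223] 134.3610223979551 1.651363352285216
top [ 0.46476143 -0.38060707  2.34343202] 134.26876440416518 0.950929655173752
scene [ 0.46871772 -0.37966174  2.34569122] 134.39820719165272 0.747907290320768
board top [[ 0.69201412  0.3988214   0.015     ]
 [ 0.72890996 -0.03763085  0.015     ]
 [ 0.31130179 -0.07363942  0.015     ]
 [ 0.27408587  0.36420371  0.015     ]]
board scene [[ 0.27758752  0.36226091  0.015     ]
 [ 0.69725667  0.3953373   0.015     ]
 [ 0.73478157 -0.04081619  0.015     ]
 [ 0.31818897 -0.07375068  0.015     ]]
rail top cam z45: inner corner-ish, right inner,right outer, side free outer,inner, side inner near [[ 0.58403602  0.32891745  0.045     ]
 [ 0.61389882 -0.03142885  0.045     ]
 [ 0.64535785 -0.03078335  0.045     ]
 [ 0.34544572  0.31433021  0.045     ]
 [ 0.35099447  0.28215304  0.045     ]
 [ 0.58255536  0.32652459  0.045     ]]
```

Run:
```python
from fit import *
print('scene rail', p2w(s,un([(262,452),(290,470),(362,88),(380,72)],(200,110),3.1),.045))
# overlay model with a candidate
yaw=np.radians(184.75)
L=np.array([[0,0],[0,.364],[-.03,.364],[-.03,-.036],[0,-.036]])
for nm,c in (('top',t),('scene',s)):
  for cor in [(.586,.3305)]:
    im=cv2.resize(np.ascontiguousarray(c['pixels'][:,:,::-1]),None,fx=4,fy=4,interpolation=cv2.INTER_CUBIC)
    p=(cor[0],cor[1],yaw)
    dr=lambda P,z,col,p=p:cv2.polylines(im,[np.int32((w2p(c,pose(p,P,z))+.5)*4-.5)],False,col,1)
    dr(L,.045,(0,0,255)); dr(L[:2],.015,(0,255,0))
    im=im[500:1240,560:1340] if nm=='top' else im[400:1240,780:1740]
    if nm=='scene': im=cv2.resize(im,None,fx=.8,fy=.7)
    cv2.imwrite(f'pics/ov_{nm}.png',im[:600,:800] if nm=='scene' else im[:600])
for n,uv in dict(amber=(432,160),vol=(392,140),wash=(402,305)).items():
    print(n,p2w(t,uv,.0))
print('vol/amb/wash scene base',p2w(s,[(227,362),(172,378),(130,230)],0))
```

```text
both [ 0.46671142 -0.38006716  2.34504223] 134.3610223979551 1.651363352285216
top [ 0.46476143 -0.38060707  2.34343202] 134.26876440416518 0.950929655173752
scene [ 0.46871772 -0.37966174  2.34569122] 134.39820719165272 0.747907290320768
board top [[ 0.69201412  0.3988214   0.015     ]
 [ 0.72890996 -0.03763085  0.015     ]
 [ 0.31130179 -0.07363942  0.015     ]
 [ 0.27408587  0.36420371  0.015     ]]
board scene [[ 0.27758752  0.36226091  0.015     ]
 [ 0.69725667  0.3953373   0.015     ]
 [ 0.73478157 -0.04081619  0.015     ]
 [ 0.31818897 -0.07375068  0.015     ]]
rail top cam z45: inner corner-ish, right inner,right outer, side free outer,inner, side inner near [[ 0.58403602  0.32891745  0.045     ]
 [ 0.61389882 -0.03142885  0.045     ]
 [ 0.64535785 -0.03078335  0.045     ]
 [ 0.34544572  0.31433021  0.045     ]
 [ 0.35099447  0.28215304  0.045     ]
 [ 0.58255536  0.32652459  0.045     ]]
scene rail [[ 0.62687002 -0.03404952  0.045     ]
 [ 0.65245124 -0.02630293  0.045     ]
 [ 0.35525952  0.28594134  0.045     ]
 [ 0.34792256  0.3145822   0.045     ]]
amber [[ 0.67783312 -0.37917114  0.        ]]
vol [[ 0.73145088 -0.26214899  0.        ]]
wash [[ 0.26643312 -0.29209734  0.        ]]
vol/amb/wash scene base [[ 0.74792768 -0.27575987  0.        ]
 [ 0.70910469 -0.38881031  0.        ]
 [ 0.30124982 -0.30177061  0.        ]]
```

View pics/ov_top.png

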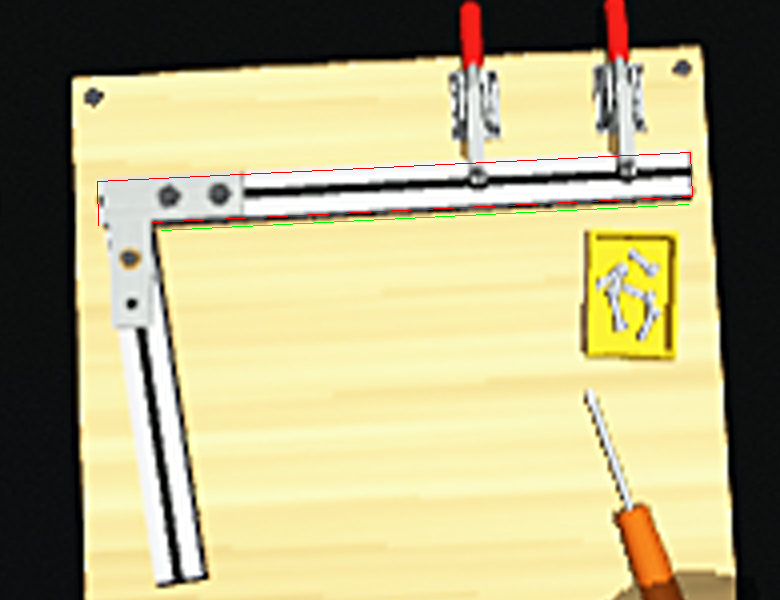

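View pics/ov_scene.png

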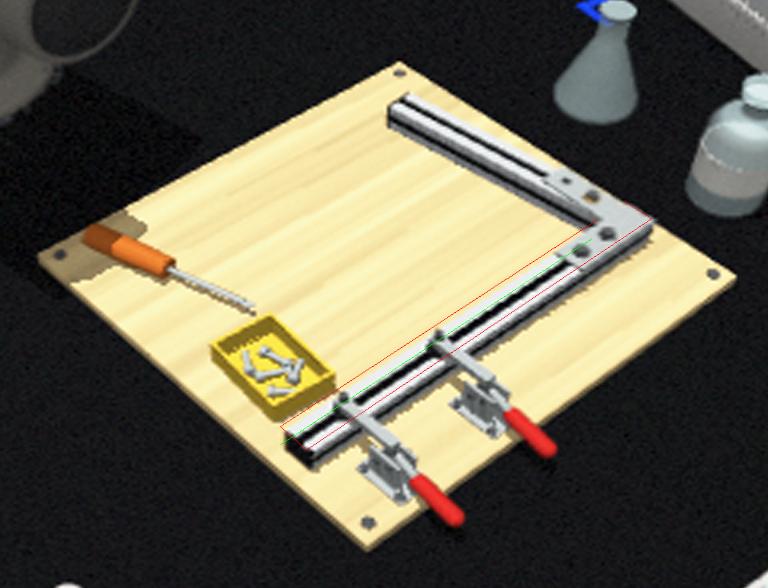

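Both overlays agree to a few mm. The square is at about (0.467,-0.380) with yaw 134.4°, and the frame corner is at about (0.588,0.331) with yaw 184.75°. The side rail leans about 6°. I'm moving above the square now.

>>> {"name": "send_rows", "arguments": {
  "plan": [
    [[0.029, 0.0115, 0], [0, 0, 0.122], 60],
    [[0.029, 0.0115, 0], [0, 0, 0.122], 60],
    [[0.029, 0.0115, 0], [0, 0, 0.122], 60],
    [[0.029, 0.0115, 0], [0, 0, 0.122], 60],
    [[0.029, 0.0115, 0], [0, 0, 0.122], 60],
    [[0.029, 0.0115, 0], [0, 0, 0.122], 60],
    [[0.029, 0.0115, 0], [0, 0, 0.122], 60],
    [[0.029, 0.0115, -0.01], [0, 0, 0.122], 60],
    [[0.029, 0.0115, -0.02], [0, 0, 0.122], 60],
    [[0.029, 0.0115, -0.02], [0, 0, 0.122], 60],
    [[0, 0, 0], [0, 0, 0], 60],
    [[0, 0, 0], [0, 0, 0], 60]
  ]
}}

```text
time: 1.35
tool_pos: [0.4654, -0.3793, 0.176]
tool_rot: [-3.14, -0.001, 1.561]
contact_force: [0.1, -1.0, 0.5]
opening: 0.0705
```

```bash
sed -i '/^ut=/i if __name__=="__main__": pass' fit.py
python3 - <<'E'
from h import *
c=snap('wrist','w1.png'); o=robot.observe(); print(o['time'],o['tool_pos'],o['tool_rot'],o['opening'],o['contact_force'])
E
```

```text
1.4 [ 0.46514522 -0.3800557   0.17683392] [-3.14118618e+00  1.20556057e-04  1.55955681e+00] 0.06996701738129633 [-0.52577177  0.20770341  0.73246734]
```

View pics/w1.png

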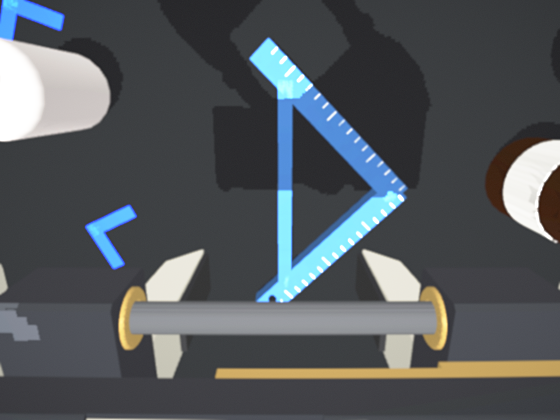

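The wrist view shows the brace vertical at column 285, centred between the fingers. I'll check it numerically.

Run:
```python
from h import *
c=ld('w1.png')
print(p2w(c,[(278,98),(292,98),(278,270),(293,270),(407,192),(268,39),(250,60)],.018))
```

```text
[[ 0.46102844 -0.29956883  0.018     ]
 [ 0.47266941 -0.29968932  0.018     ]
 [ 0.45881945 -0.45696115  0.018     ]
 [ 0.47316084 -0.45709668  0.018     ]
 [ 0.57545892 -0.38123422  0.018     ]
 [ 0.45367792 -0.25424179  0.018     ]
 [ 0.43877104 -0.26975815  0.018     ]]
```

>>> {"name": "send_rows", "arguments": {
  "plan": [
    [[0.001, 0, -0.035], [0, 0, 0], 60],
    [[0, 0, -0.035], [0, 0, 0], 60],
    [[0, 0, -0.035], [0, 0, 0], 60],
    [[0, 0, -0.03], [0, 0, 0], 60],
    [[0, 0, -0.02], [0, 0, 0], 60],
    [[0, 0, -0.012], [0, 0, 0], 60],
    [[0, 0, -0.005], [0, 0, 0], 60],
    [[0, 0, 0], [0, 0, 0], 60],
    [[0, 0, 0], [0, 0, 0], 255],
    [[0, 0, 0], [0, 0, 0], 255],
    [[0, 0, 0], [0, 0, 0], 255],
    [[0, 0, 0], [0, 0, 0], 255],
    [[0, 0, 0], [0, 0, 0], 255],
    [[0, 0, 0], [0, 0, 0], 255]
  ],
  "newtons": 50
}}

```text
time: 2.8
tool_pos: [0.4665, -0.3798, 0.0048]
tool_rot: [3.141, 0.0, 1.561]
contact_force: [-0.3, 0.2, -0.1]
opening: 0.0271
```

>>> {"name": "send_rows", "arguments": {
  "plan": [
    [[0, 0, 0], [0, 0, 0], 255],
    [[0, 0, 0], [0, 0, 0], 255],
    [[0, 0, 0], [0, 0, 0], 255],
    [[0, 0, 0], [0, 0, 0], 255],
    [[0, 0, 0], [0, 0, 0], 255]
  ]
}}

```text
time: 3.3
tool_pos: [0.4666, -0.3798, 0.0047]
tool_rot: [3.141, 0.0, 1.561]
contact_force: [0.5, 0.4, -0.1]
opening: 0.0112
```

>>> {"name": "send_rows", "arguments": {
  "plan": [
    [[0, 0, 0.01], [0, 0, 0], 255],
    [[0, 0, 0.03], [0, 0, 0], 255],
    [[0, 0, 0.04], [0, 0, 0], 255],
    [[0, 0, 0.04], [0, 0, 0], 255],
    [[0, 0, 0.04], [0, 0, 0], 255],
    [[0, 0, 0.02], [0, 0, 0], 255],
    [[0, 0, 0], [0, 0, 0], 255]
  ]
}}

```text
time: 4.0
tool_pos: [0.4673, -0.3808, 0.1884]
tool_rot: [3.137, 0.005, 1.561]
contact_force: [0.7, 0.2, -5.6]
opening: 0.0116
```

Run:
```python
from h import *
c=snap('wrist','w2.png'); o=robot.observe(); print(o['time'],o['tool_pos'],o['tool_rot'],o['opening'],o['contact_force'],o['torque'])
```

```text
4.05 [ 0.46648811 -0.37990884  0.18569188] [3.14040156e+00 1.40193831e-03 1.56085845e+00] 0.011465457352374303 [ 3.23147016e-03 -6.86628708e-01 -4.86222109e+00] [-0.01441658  0.0449978  -0.00077522]
```

View pics/w2.png

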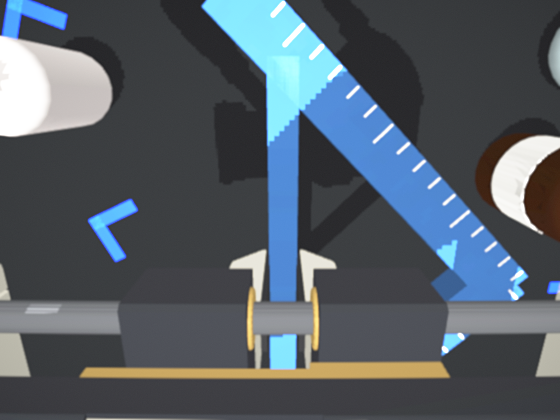

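The square is held with the brace between the pads. I'm carrying it to above the frame.

>>> {"name": "send_rows", "arguments": {
  "plan": [
    [[0.002, 0.02, 0], [0, 0, 0], 255],
    [[0.002, 0.036, 0], [0, 0, 0], 255],
    [[0.002, 0.036, 0], [0, 0, 0], 255],
    [[0.002, 0.036, 0], [0, 0, 0], 255],
    [[0.002, 0.036, 0], [0, 0, 0], 255],
    [[0.002, 0.036, 0], [0, 0, 0.08], 255],
    [[0.002, 0.036, 0], [0, 0, 0.08], 255],
    [[0.002, 0.036, 0], [0, 0, 0.08], 255],
    [[0.002, 0.036, 0], [0, 0, 0.08], 255],
    [[0.002, 0.036, 0], [0, 0, 0.08], 255],
    [[0.002, 0.036, 0], [0, 0, 0.08], 255],
    [[0.002, 0.036, 0], [0, 0, 0.08], 255],
    [[0.002, 0.036, 0], [0, 0, 0.08], 255],
    [[0.002, 0.036, 0], [0, 0, 0.08], 255],
    [[0.002, 0.036, 0], [0, 0, 0.08], 255],
    [[0.002, 0.03, 0], [0, 0, 0.078], 255],
    [[0.002, 0.014, 0], [0, 0, 0], 255],
    [[0.003, 0, 0], [0, 0, 0], 255],
    [[0, 0, 0], [0, 0, 0], 255],
    [[0, 0, 0], [0, 0, 0], 255]
  ]
}}

```text
time: 6.05
tool_pos: [0.5033, 0.1869, 0.1841]
tool_rot: [-3.14, -0.001, 2.437]
contact_force: [-0.1, -0.1, -4.6]
opening: 0.0114
```

Run:
```python
from h import *
for n in('wrist','top','scene'): c=snap(n,n+'3.png')
o=robot.observe(); print(o['time'],o['tool_pos'],o['tool_rot'],o['opening'],o['contact_force'],o['torque'])
```

```text
6.2 [0.5034846  0.18714738 0.18467062] [-3.14127300e+00 -7.98396269e-05  2.43705403e+00] 0.011591871129662909 [ 0.61278928  0.88181016 -4.98845816] [-0.08964558 -0.04970749 -0.00979834]
```

View pics/wrist3.png

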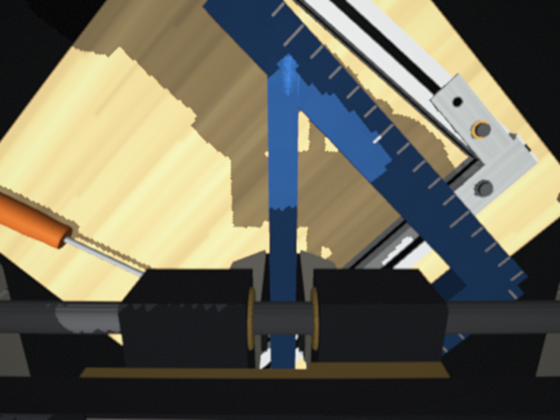

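View pics/top3.png

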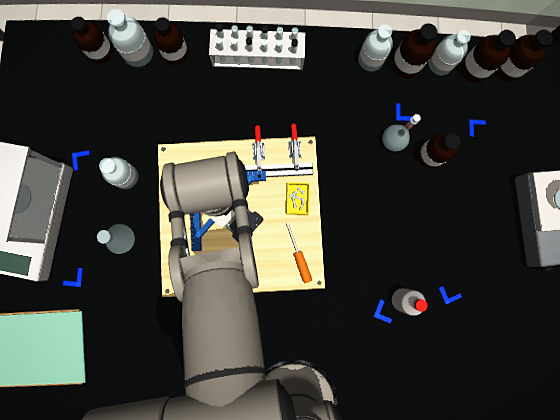

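View pics/scene3.png

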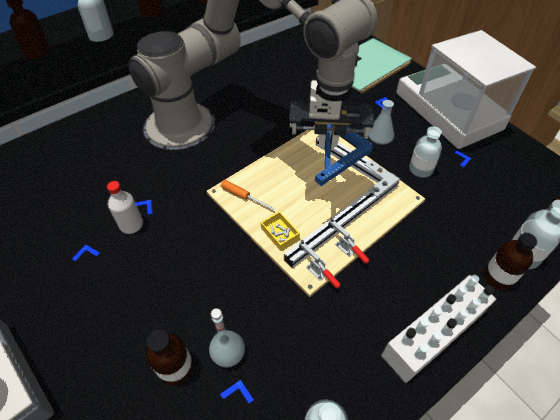

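The wrist view shows the frame corner at about (475,160) and the square above the board. I'll zoom in to refine the corner position.

Run:
```python
from h import *
c=ld('wrist3.png')
im=cv2.resize(np.ascontiguousarray(c['pixels'][:,:,::-1]),None,fx=4,fy=4,interpolation=cv2.INTER_CUBIC)
yaw=np.radians(184.75)
def pose(p,P,z):
    c_,s_=np.cos(p[2]),np.sin(p[2]); P=np.array(P,float)
    return np.c_[P@np.array([[c_,s_],[-s_,c_]])+p[:2],np.full(len(P),z)]
L=np.array([[0,0],[0,.364],[-.03,.364],[-.03,-.036],[0,-.036],[0,0]])
p=(.588,.331,yaw)
for P,z,col in((L,.045,(0,0,255)),(L[:2],.015,(0,255,0))):
    q=w2p(c,pose(p,np.array([P[0]+(P[i]-P[0])*1 for i in range(len(P))]),z))
    cv2.polylines(im,[np.int32((q+.5)*4-.5)],False,col,1)
# origin of side rail lean 6
a=np.radians(6.0); piv=pose(p,[[.026,-.015]],.045)[0]
S=np.array([[-.02,.015],[.218,.015],[.218,-.015]])
q=w2p(c,pose((piv[0],piv[1],yaw+a),S,.045));cv2.polylines(im,[np.int32((q+.5)*4-.5)],False,(255,0,255),1)
cv2.imwrite('pics/wz.png',im[0:1180:1,1100:2240][:1180][::2,::2][:600])
cv2.imwrite('pics/wz.png',im[0:590,1180:1960]);cv2.imwrite('pics/wz2.png',im[500:1090,1440:2220])
```

```text
(no output)
```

View pics/wz.png

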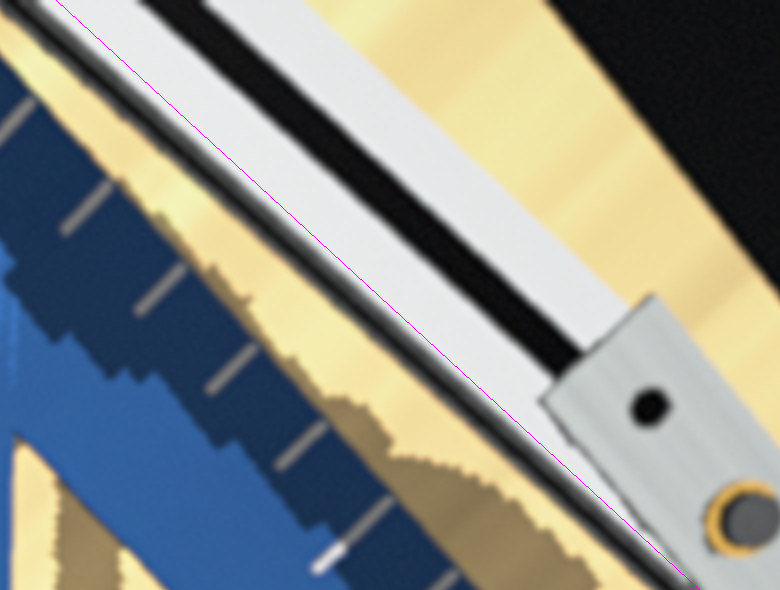

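View pics/wz2.png

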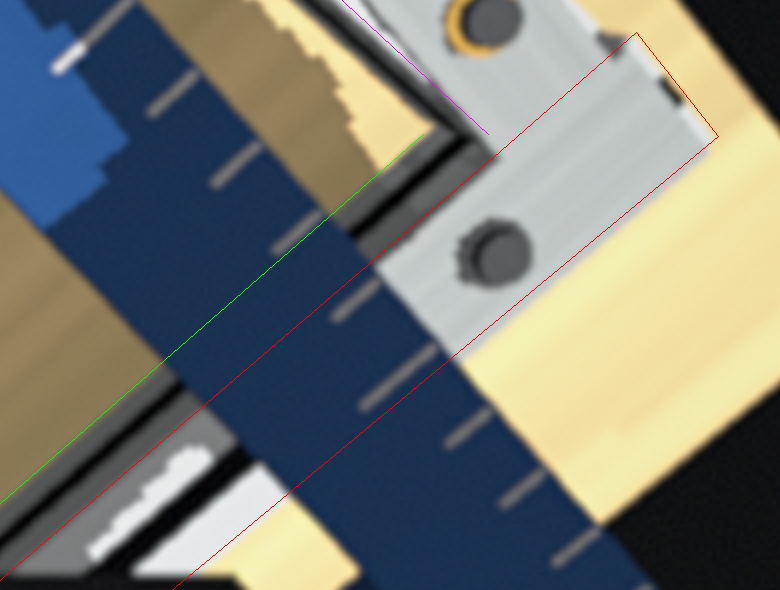

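The model overlays the wrist image to within about 1 mm, so I'm lowering onto the board.

>>> {"name": "send_rows", "arguments": {
  "plan": [
    [[0, 0, -0.03], [0, 0, 0], 255],
    [[0, 0, -0.04], [0, 0, 0], 255],
    [[0, 0, -0.04], [0, 0, 0], 255],
    [[0, 0, -0.03], [0, 0, 0], 255],
    [[0, 0, -0.015], [0, 0, 0], 255],
    [[0, 0, -0.005], [0, 0, 0], 255],
    [[0, 0, -0.002], [0, 0, 0], 255],
    [[0, 0, 0], [0, 0, 0], 255],
    [[0, 0, 0], [0, 0, 0], 255]
  ]
}}

```text
time: 7.1
tool_pos: [0.5044, 0.1883, 0.0239]
tool_rot: [3.14, 0.001, 2.439]
contact_force: [0.0, 0.0, -4.3]
opening: 0.0118
```

>>> {"name": "send_rows", "arguments": {
  "plan": [
    [[0, 0, -0.002], [0, 0, 0], 255],
    [[0, 0, -0.001], [0, 0, 0], 255],
    [[0, 0, 0], [0, 0, 0], 255],
    [[0, 0, 0], [0, 0, 0], 255]
  ]
}}

```text
time: 7.5
tool_pos: [0.5037, 0.1882, 0.0199]
tool_rot: [3.141, 0.0, 2.439]
contact_force: [-0.5, 0.3, -4.1]
opening: 0.0112
```

>>> {"name": "send_rows", "arguments": {
  "plan": [
    [[0, 0, -0.001], [0, 0, 0], 255],
    [[0, 0, 0], [0, 0, 0], 255],
    [[0, 0, 0], [0, 0, 0], 255]
  ]
}}

```text
time: 7.8
tool_pos: [0.5037, 0.1882, 0.0197]
tool_rot: [3.141, 0.001, 2.439]
contact_force: [-2.3, -1.1, 5.7]
opening: 0.0116
```

The square is resting on the board. Next I slide it toward the long rail.

>>> {"name": "send_rows", "arguments": {
  "plan": [
    [[0.004, 0.0003, 0], [0, 0, 0], 255],
    [[0.004, 0.0003, 0], [0, 0, 0], 255],
    [[0.003, 0.0003, 0], [0, 0, 0], 255],
    [[0.001, 0.0001, 0], [0, 0, 0], 255],
    [[0, 0, 0], [0, 0, 0], 255],
    [[0, 0, 0], [0, 0, 0], 255]
  ]
}}

```text
time: 8.4
tool_pos: [0.5142, 0.1892, 0.0197]
tool_rot: [-3.14, -0.001, 2.439]
contact_force: [-7.7, -0.9, 10.1]
opening: 0.0115
```

>>> {"name": "send_rows", "arguments": {
  "plan": [
    [[0.001, 0.0001, 0], [0, 0, 0], 255],
    [[0.001, 0.0001, 0], [0, 0, 0], 255],
    [[0, 0, 0], [0, 0, 0], 255]
  ]
}}

```text
time: 8.7
tool_pos: [0.5161, 0.1894, 0.0197]
tool_rot: [-3.14, -0.002, 2.439]
contact_force: [-6.1, -1.0, 9.5]
opening: 0.0114
```

>>> {"name": "send_rows", "arguments": {
  "plan": [
    [[0.001, 0.0001, 0.0004], [0, 0, 0], 255],
    [[0.001, 0.0001, 0], [0, 0, 0], 255],
    [[0, 0, 0], [0, 0, 0], 255]
  ]
}}

```text
time: 9.0
tool_pos: [0.5187, 0.1896, 0.0197]
tool_rot: [-3.141, -0.001, 2.439]
contact_force: [-6.7, -0.3, 7.6]
opening: 0.0116
```

>>> {"name": "send_rows", "arguments": {
  "plan": [
    [[0.001, 0.0001, 0], [0, 0, 0], 255],
    [[0.001, 0.0001, 0], [0, 0, 0], 255],
    [[0, 0, 0], [0, 0, 0], 255]
  ]
}}

```text
time: 9.3
tool_pos: [0.5194, 0.1897, 0.0197]
tool_rot: [-3.138, -0.003, 2.439]
contact_force: [-10.5, -0.6, 10.5]
opening: 0.0117
```

>>> {"name": "send_rows", "arguments": {
  "plan": [
    [[0.0005, 0, 0.0003], [0, 0, 0], 255],
    [[0, 0, 0], [0, 0, 0], 255],
    [[0, 0, 0], [0, 0, 0], 255]
  ]
}}

```text
time: 9.6
tool_pos: [0.5196, 0.1898, 0.0197]
tool_rot: [-3.138, -0.003, 2.439]
contact_force: [-11.3, 0.4, 9.6]
opening: 0.0116
```

Run:
```python
from h import *
for n in('wrist','scene'): c=snap(n,n+'4.png')
cv2.imwrite('pics/s4.png',cv2.resize(c['pixels'][100:300,200:430,::-1],None,fx=3,fy=3,interpolation=cv2.INTER_CUBIC))
o=robot.observe(); print(o['time'],o['tool_pos'],o['tool_rot'],o['contact_force'],o['torque'])
```

```text
9.7 [0.51961846 0.18982578 0.01967867] [-3.13819296 -0.00337074  2.43900572] [-9.90890355  0.09214254  9.05711324] [0.01313724 1.55270954 0.06579556]
```

View pics/wrist4.png

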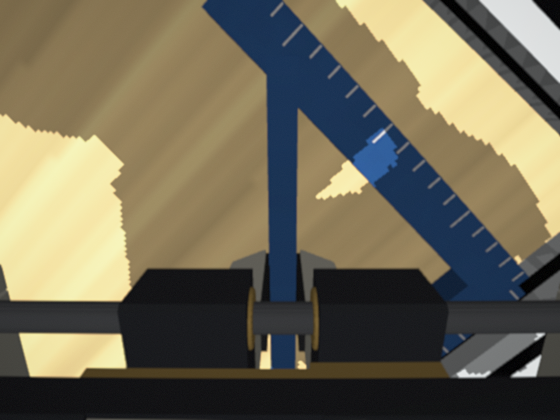

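View pics/s4.png

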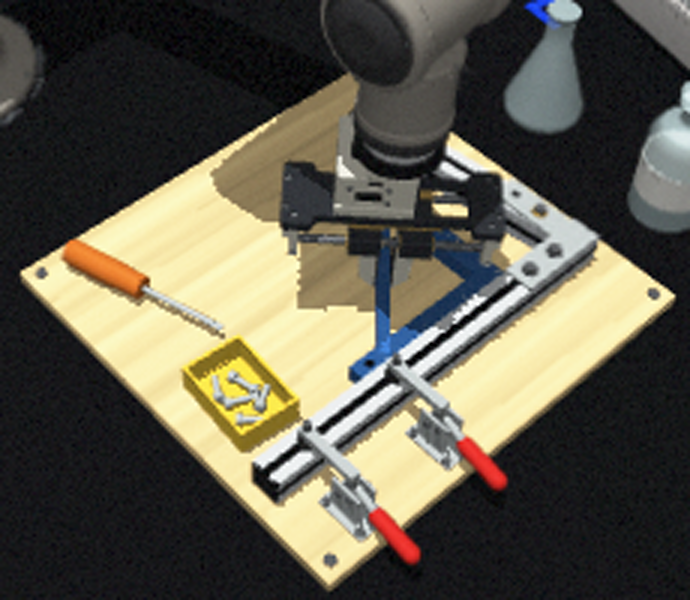

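The square touches the long rail: heel x is about -0.7 mm in the rail frame, with about 10 N. Now I slide it along the rail into the corner.

>>> {"name": "send_rows", "arguments": {
  "plan": [
    [[-0.0003, 0.004, 0.0002], [0, 0, 0], 255],
    [[-0.0004, 0.005, 0], [0, 0, 0], 255],
    [[-0.0004, 0.005, 0], [0, 0, 0], 255],
    [[-0.0004, 0.005, 0], [0, 0, 0], 255],
    [[0, 0, 0], [0, 0, 0], 255]
  ]
}}

```text
time: 10.2
tool_pos: [0.5183, 0.2067, 0.0197]
tool_rot: [-3.135, -0.002, 2.44]
contact_force: [-9.3, -11.0, 9.0]
opening: 0.0114
```

>>> {"name": "send_rows", "arguments": {
  "plan": [
    [[-0.0004, 0.005, 0], [0, 0, 0], 255],
    [[-0.0004, 0.005, 0], [0, 0, 0], 255],
    [[-0.0004, 0.005, 0], [0, 0, 0], 255],
    [[-0.0004, 0.005, 0], [0, 0, 0], 255],
    [[0, 0, 0], [0, 0, 0], 255]
  ]
}}

```text
time: 10.7
tool_pos: [0.5166, 0.2265, 0.0197]
tool_rot: [-3.135, -0.001, 2.44]
contact_force: [-8.3, -11.9, 9.4]
opening: 0.0116
```

>>> {"name": "send_rows", "arguments": {
  "plan": [
    [[-0.0003, 0.004, 0], [0, 0, 0], 255],
    [[-0.0003, 0.004, 0], [0, 0, 0], 255],
    [[-0.0003, 0.004, 0], [0, 0, 0], 255],
    [[0, 0, 0], [0, 0, 0], 255],
    [[0, 0, 0], [0, 0, 0], 255]
  ]
}}

```text
time: 11.2
tool_pos: [0.5157, 0.238, 0.0197]
tool_rot: [-3.134, -0.001, 2.439]
contact_force: [-8.4, -12.5, 10.6]
opening: 0.0118
```

>>> {"name": "send_rows", "arguments": {
  "plan": [
    [[-0.0001, 0.002, 0], [0, 0, 0], 255],
    [[-0.0001, 0.001, 0], [0, 0, 0], 255],
    [[0, 0, 0], [0, 0, 0], 255],
    [[0, 0, 0], [0, 0, 0], 255]
  ]
}}

```text
time: 11.6
tool_pos: [0.5155, 0.2405, 0.0197]
tool_rot: [-3.134, -0.001, 2.439]
contact_force: [-9.5, -15.6, 9.8]
opening: 0.0111
```

>>> {"name": "send_rows", "arguments": {
  "plan": [
    [[0, 0.001, 0], [0, 0, 0], 255],
    [[0, 0.001, 0], [0, 0, 0], 255],
    [[0, 0, 0], [0, 0, 0], 255],
    [[0, 0, 0], [0, 0, 0], 255]
  ]
}}

```text
time: 12.0
tool_pos: [0.5153, 0.2422, 0.0197]
tool_rot: [-3.133, -0.001, 2.439]
contact_force: [-9.2, -15.6, 10.7]
opening: 0.0119
```

>>> {"name": "send_rows", "arguments": {
  "plan": [
    [[0, 0.001, 0], [0, 0, 0], 255],
    [[0, 0.001, 0], [0, 0, 0], 255],
    [[0, 0, 0], [0, 0, 0], 255],
    [[0, 0, 0], [0, 0, 0], 255]
  ]
}}

```text
time: 12.4
tool_pos: [0.5152, 0.2438, 0.0197]
tool_rot: [-3.132, -0.001, 2.439]
contact_force: [-9.2, -17.9, 12.2]
opening: 0.0112
```

>>> {"name": "send_rows", "arguments": {
  "plan": [
    [[0, 0.001, 0.0002], [0, 0, 0], 255],
    [[0, 0.001, 0], [0, 0, 0], 255],
    [[0, 0, 0], [0, 0, 0], 255],
    [[0, 0, 0], [0, 0, 0], 255]
  ]
}}

```text
time: 12.8
tool_pos: [0.5151, 0.2438, 0.0197]
tool_rot: [-3.129, 0.0, 2.44]
contact_force: [-9.3, -27.4, 12.5]
opening: 0.0116
```

Run:
```python
from h import *
for n in('wrist','top','scene'): c=snap(n,n+'5.png')
cv2.imwrite('pics/s5.png',cv2.resize(c['pixels'][100:300,200:430,::-1],None,fx=3,fy=3,interpolation=cv2.INTER_CUBIC))
o=robot.observe(); print(o['time'],o['tool_pos'],o['tool_rot'],o['contact_force'],o['torque'])
```

```text
12.95 [0.5151375  0.24386694 0.01967342] [-3.12943288e+00  1.31776623e-04  2.43963226e+00] [ -9.84020952 -26.68092214  12.96206879] [-4.32567674  1.25912492  0.05493351]
```

View pics/wrist5.png

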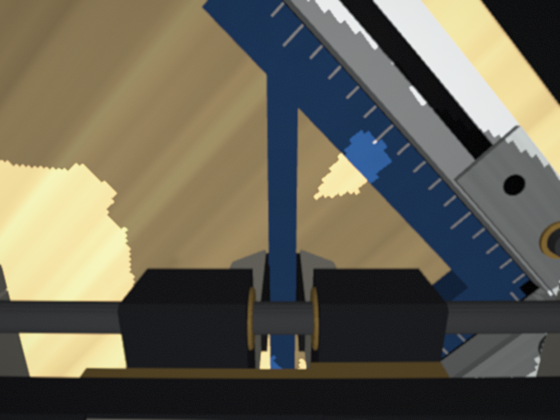

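View pics/s5.png

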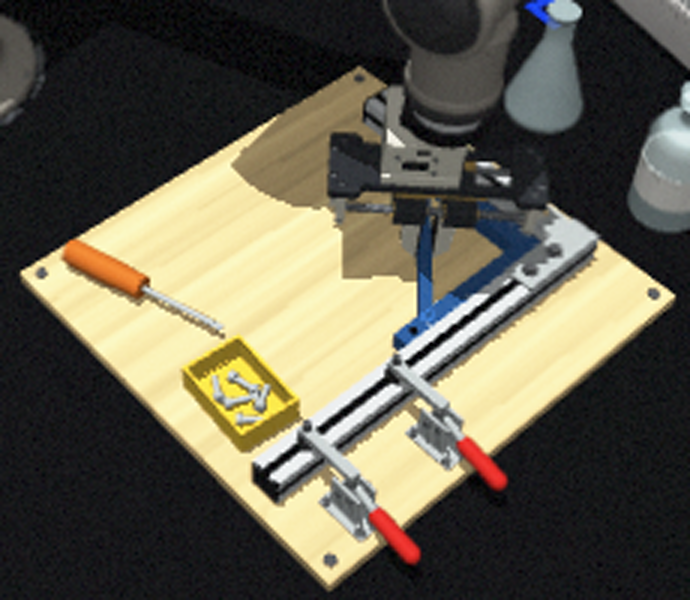

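View pics/top5.png

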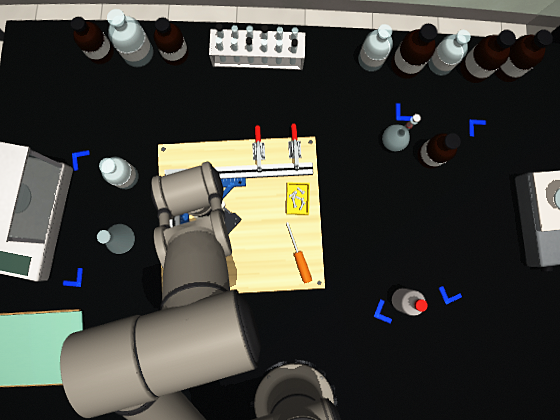

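The y force rose from 18 to 27 N with no further motion, so the corner is seated. The tool has tilted about 0.7°, which I'll correct along with a bit more push toward the long rail, then check the fit.

>>> {"name": "send_rows", "arguments": {
  "plan": [
    [[0.0005, 0, 0.0003], [-0.006, 0, 0], 255],
    [[0, 0, 0], [-0.006, 0, 0], 255],
    [[0, 0, 0], [0, 0, 0], 255],
    [[0, 0, 0], [0, 0, 0], 255]
  ]
}}

```text
time: 13.35
tool_pos: [0.5151, 0.2438, 0.0196]
tool_rot: [-3.119, 0.007, 2.44]
contact_force: [-9.9, -27.2, 11.1]
opening: 0.0113
```

Run:
```python
from h import *
c=snap('wrist','w6.png'); im=c['pixels'][:,:,::-1]
cv2.imwrite('pics/w6a.png',cv2.resize(im[0:150,270:470],None,fx=4,fy=4,interpolation=cv2.INTER_CUBIC))
cv2.imwrite('pics/w6b.png',cv2.resize(im[150:300,360:560],None,fx=4,fy=4,interpolation=cv2.INTER_CUBIC))
o=robot.observe(); print(o['time'],o['tool_pos'],o['tool_rot'],o['contact_force'],o['torque'])
```

```text
13.4 [0.51510467 0.24380574 0.01964929] [-3.11923211  0.00713664  2.43958274] [ -9.92764824 -26.56010606  11.24960474] [-4.11912869e+00  1.34105229e+00  5.43584952e-04]
```

View pics/w6a.png

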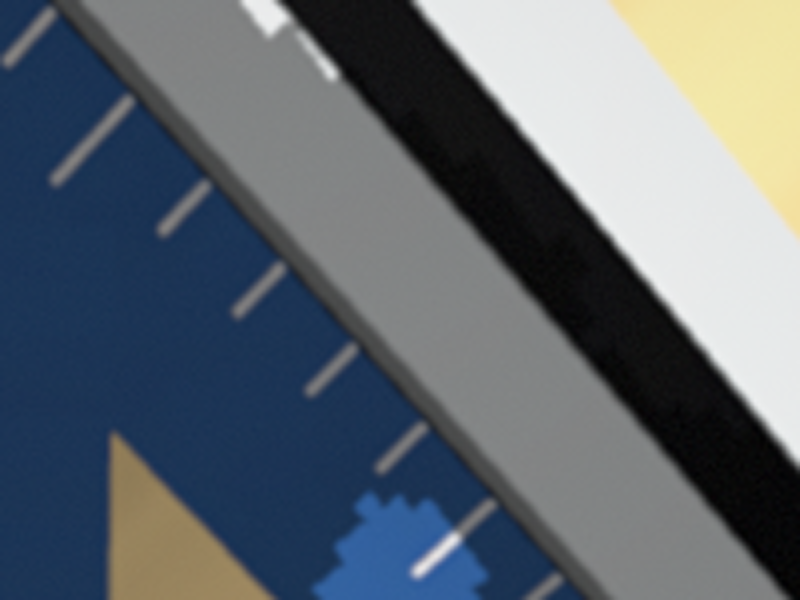

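View pics/w6b.png

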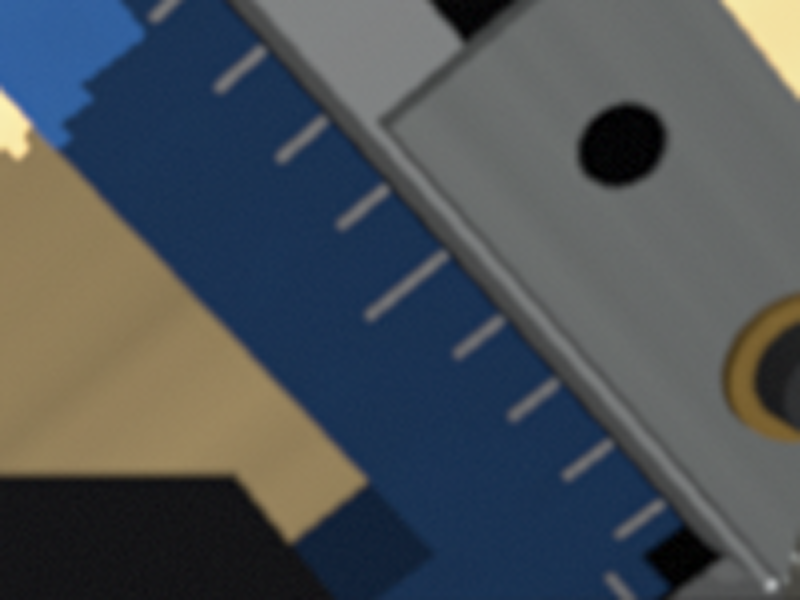

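The leg is flush along the whole side rail. I had the tilt sign wrong because of how the yaw mixes the axes. In world axes the tilt is about (-0.021, +0.009), so I'm undoing that.

>>> {"name": "send_rows", "arguments": {
  "plan": [
    [[0, 0, 0], [0.007, -0.003, 0], 255],
    [[0, 0, 0], [0.007, -0.003, 0], 255],
    [[0, 0, 0], [0.007, -0.003, 0], 255],
    [[0, 0, 0], [0, 0, 0], 255],
    [[0, 0, 0], [0, 0, 0], 255]
  ]
}}

```text
time: 13.9
tool_pos: [0.5152, 0.2439, 0.0196]
tool_rot: [-3.141, 0.0, 2.44]
contact_force: [-9.0, -26.2, 11.1]
opening: 0.0117
```

```bash
cat > st.py <<'E'
from h import *
from scipy.spatial.transform import Rotation as R
o=robot.observe(); r=o['tool_rot']
z=R.from_euler('xyz',r).as_matrix()[:,2]
print(o['time'],o['tool_pos'],r,'undo turn about x,y:',-np.array([z[1],-z[0]])*1,'F',o['contact_force'],'T',o['torque'],o['opening'])
E
python3 st.py
```

```text
13.9 [0.51516847 0.24393185 0.01963292] [-3.14148105e+00  3.96485774e-04  2.43955833e+00] undo turn about x,y: [0.00034125 0.00023066] F [ -8.96764071 -26.21196374  11.06079582] T [-4.37949842  1.4929357  -0.02134533] 0.01166017337696912
```

>>> {"name": "send_rows", "arguments": {
  "plan": [
    [[0.001, 0, 0], [0, 0, 0], 255],
    [[0.0005, 0, 0], [0, -0.001, 0], 255],
    [[0, 0, 0], [0, 0, 0], 255],
    [[0, 0, 0], [0, 0, 0], 255]
  ]
}}

```text
time: 14.3
tool_pos: [0.5152, 0.2439, 0.0196]
tool_rot: [-3.14, -0.001, 2.44]
contact_force: [-13.7, -25.3, 15.2]
opening: 0.0115
```

```bash
python3 st.py
python3 - <<'E'
from h import *
c=snap('wrist','w7.png'); im=c['pixels'][:,:,::-1]
cv2.imwrite('pics/w7a.png',cv2.resize(im[250:400,420:560],None,fx=4,fy=4,interpolation=cv2.INTER_CUBIC))
c=snap('scene','s7.png'); im=c['pixels'][:,:,::-1]
cv2.imwrite('pics/s7a.png',cv2.resize(im[120:225,300:420],None,fx=6,fy=5.7,interpolation=cv2.INTER_CUBIC))
c=snap('top','t7.png'); im=c['pixels'][:,:,::-1]
cv2.imwrite('pics/t7a.png',cv2.resize(im[150:290,155:285],None,fx=4,fy=4,interpolation=cv2.INTER_CUBIC))
E
```

```text
14.3 [0.51516958 0.24390817 0.01960893] [-3.13973516e+00 -7.93319122e-04  2.43976025e+00] undo turn about x,y: [ 0.00090632 -0.00180506] F [-13.70938131 -25.25333602  15.22892611] T [-4.40662852  2.28792    -0.02071484] 0.011509969178192947
```

View pics/w7a.png

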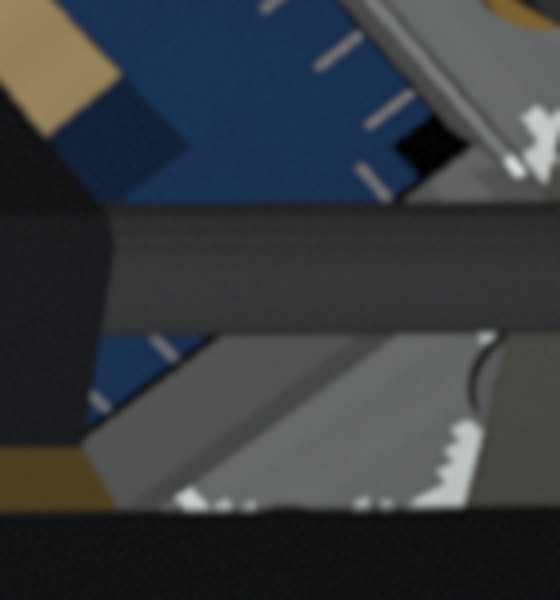

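View pics/s7a.png

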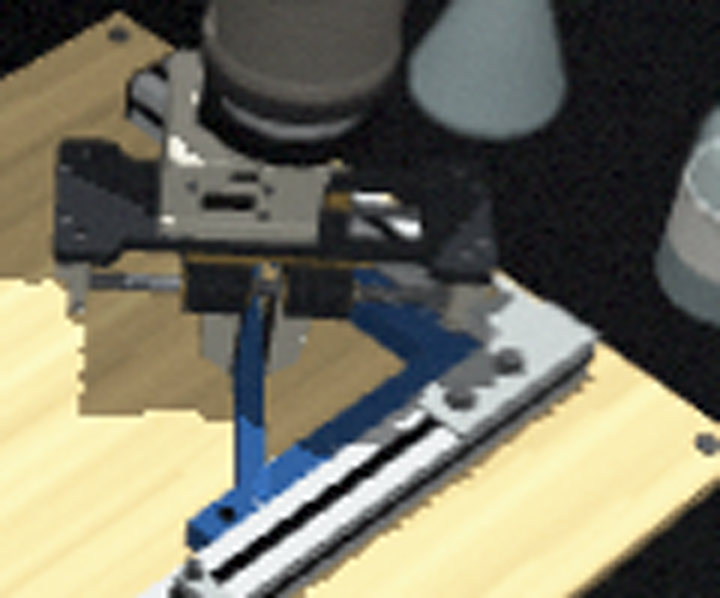

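View pics/t7a.png

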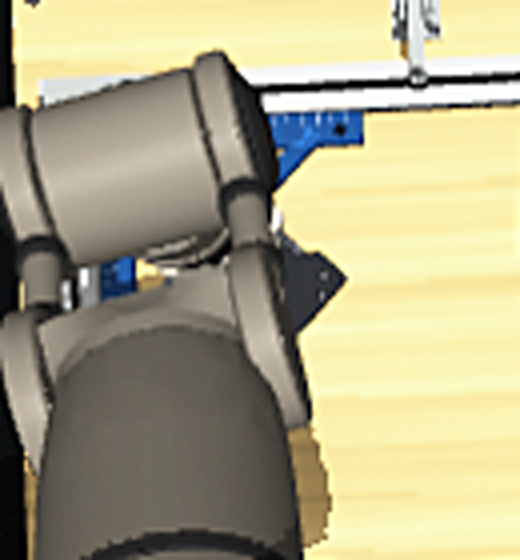

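>>> {"name": "send_rows", "arguments": {
  "plan": [
    [[0, 0, 0], [0, 0, 0], 255],
    [[0, 0, 0], [0, 0, 0], 255],
    [[0, 0, 0], [0, 0, 0], 255],
    [[0, 0, 0], [0, 0, 0], 255],
    [[0, 0, 0], [0, 0, 0], 255]
  ]
}}

```text
time: 14.95
tool_pos: [0.5152, 0.2439, 0.0196]
tool_rot: [-3.14, -0.001, 2.44]
contact_force: [-14.4, -25.6, 15.6]
opening: 0.0116
```

```bash
python3 st.py; python3 -c "
from cell import robot
print(robot.hand_in())"
```

```text
14.95 [0.51517965 0.24391385 0.01960549] [-3.13977837e+00 -7.63808285e-04  2.43982520e+00] undo turn about x,y: [ 0.00089248 -0.00175457] F [-14.37482111 -25.55666164  15.63650818] T [-4.38785732e+00  2.33486186e+00 -1.83830998e-03] 0.011618339829351447
the job is handed in; nothing more can be done
None
```

The square is home in the frame's inside corner, and the arm is still holding it there. I gripped it by the brace, laid it on the board, pushed it against the long rail and slid it into the corner. That swung the side rail out. I handed in at 14.95 s; no verdict came back.

**Last checks**
- **Seating:** the last extra push toward each rail raised the force without moving the square.
- **Holding force:** the tool pushes about 14 N toward the long rail, 26 N toward the side rail and 16 N down. Part of that may be friction against the board. The readings held steady over the last 0.5 s.
- **Flushness:** in the wrist view the leg on the side rail shows no visible gap, and the leg on the long rail shows none where it can be seen. Where the gripper and arm hide the legs, I could not check directly.
- **Angle:** the gripper's yaw is within 0.1° of the rail direction I measured from the cameras. The tool is level to about 0.1°.
- **Other items:** the driver, tray and glassware looked undisturbed in the pictures.

**What went wrong or disagreed**
- I made one tilt correction the wrong way, which briefly tilted the tool about 1.3°. I undid it while the square stayed seated.
- The top and scene cameras disagreed by about 4–6 mm on positions. I used the average, which matched the wrist view to about 1 mm and the position where the square met the long rail.

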